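# Lower the ratchet hold-down arm onto a bearing ring

### The arm

A 6-joint arm with a two-finger parallel gripper is mounted at the origin on the work surface. World frame = base frame: x ahead of the robot, y to its left, z up, the work surface at z = 0. Lengths are in mm, angles in rad, forces in N, time in s.
With the tool pointing down it reaches from about 350 to 875 mm from the base axis. Payload 4.2 kg.
Tool frame: the origin (TCP) lies at the very end of the fingers, on their centre line; the grasp point (between the pads) lies 19 mm behind it; z points along the fingers, y is the line along which they close (so a half turn about z gives the same grasp; the last joint's range is limited). The gripper opens to 85 mm and grips with 20 to 120 N. Pads are 22 mm wide; open, the fingers measure 114 mm over their backs; the gripper's body (76 mm by 85 mm) begins 54 mm behind the grasp point. The pads swing forward as they close: fully open they stand 13 mm farther back than shut.
Start: joints at [-0.86, 0.385, 0.008, 0, -1.194, -0.259], TCP at [272.878, -562.261, 231.312] pointing down, gripper open.
Joint ranges: [-3.14, 3.14], [-1.21, 2.06], [-1.07, 1.41], [-3.16, 2.05], [-2.99, -0.16], [-3.1, 3.1]. Speed limits (rad/s): [2.79, 2.79, 3.14, 3.14, 3.14, 3.14].

### API

Orientations are given as a unit quaternion [x, y, z, w].
In Python, from bench import arm, viewer gives the robot as it stands. The module is installed in compiled form; this text tells all that it offers.
- The arm moves only by the tool jog_arm, called after ">>>" as name(argument=value, ...), one argument or row to a line, values as JSON. Schema: {"type":"object","properties":{"moves":{"type":"array","items":{"type":"number"},"minItems":6,"maxItems":60},"jaw":{"type":"number"},"only":{"type":"string"},"quiet":{"type":"boolean"},"lines":{"type":"string"}},"required":["moves"],"additionalProperties":false}. moves is one flat list of numbers that holds 1 to 10 rows one after another, with no inner brackets; each row has 6 numbers: dx, dy, dz in a scale on which 1.0 is 750 mm, then a rotation vector rx, ry, rz in fractions of the full range, 1 being 2 pi rad; each row is the pose to reach, as a shift and turn from the pose commanded when the call began, along the tool's axes at that moment; what a row does not reach only later rows make up. A row lasts 1/10 s, in which the tool goes at most 50 mm and 0.15 rad, less where a joint would pass 70% of its speed; a pose out of reach is approached as far as the arm can. jaw is the finger opening in mm, set as the call begins (left out keeps the last). The fingers move at their own pace and stop on an object; the grip force is fixed at half the most. Time passes only in rows, so rows that do not move let the fingers close. The tool returns the time, the measured TCP pose, the force, the opening and the grip force at its end. only (a regular expression) keeps the lines of the reply that match it, lines (a string "A,B") keeps lines A to B, and quiet returns only ok. Input that does not fit is refused with a message, and nothing moves.
- arm.read_state(): the state, without advancing time (a new reading comes with each control period).
- viewer.get_image(name): name is "scene" or "top"; returns (picture, depth): 420x560x3 uint8, blue, green, red; 420x560 float32, mm along the optical axis (not along the pixel's ray), 0 where there is no reading.
- viewer.get_calibration(name): a dict with "K" (3x3 intrinsics, pixels), "rvec" (rotation vector, rad) and "tvec" (3), from world to camera coordinates, as OpenCV has them. Camera axes: x right, y down, z forward; pixel columns grow to the right and rows downward; lengths in mm; the calibration is good to about 2 mm. A picture is of the moment at which its call begins. get_calibration takes no time and is no camera call.
- arm.job_done(): hands the job in; it is judged then, once.
The state is a dict: "clock": time; "joints": joint angles; "joint_vel": joint speeds; "joint_efforts": joint torques, N m; "position": TCP position; "ee_rot": TCP orientation; "contact_force": force on the tool from outside, world axes, zero at the start; "wrist_torque": the same for the moment, N m; "gripper_width": finger opening in mm; "grasp_force": force on a finger pad.
Only numpy, scipy, OpenCV 4.12 (cv2) and the standard library are available. Lean on these libraries where they do the work, as an engineer would, in place of code of your own. Each camera call takes 0.05 s, during which the arm holds its last target. There are 200 camera calls.

### The job

The ratchet arm of the hold-down fixture must come down on the bearing ring that sits in its nest. Press the pad of the ratchet pawl down until the pawl snaps over and stays free of the teeth, then push the arm down by its paddle until its round foot rests on the ring, and move clear. Use only the fingertips: pick nothing up, do not touch the ring with the fingers, and leave the other things on the bench where they stand.

Things in the scene. Friction and masses are not known exactly. Their poses are not given: they have to be found in the camera images.
- fixture: Hold-down fixture bolted to the bench: green base plate 360 x 110 x 20 mm, two posts, a toothed ratchet arm and a pawl. Origin on the bench; x runs along plate and arm, from the pawl end to the paddle end; z up. The plate spans x -220 to +140 mm, y +-55 mm; the mechanism lies at y = 0. It stands roughly crosswise to the robot, the pawl on the robot's left.
- hinge_axis (a point): The arm's hinge axis (parallel to the fixture's y), 85 mm above the bench, at fixture x -70 mm. A toothed disc of 64 mm radius, part of the arm, turns about it; the teeth are on its upper rear side.
- holdarm (a joint): Angle of the arm above level, rad: 0 = level, foot resting on the ring; 1.0 = highest. It starts between 0.57 and 0.77. While the pawl is engaged the arm can go down by only to about 0.55, where a tooth stops it, and is then locked. With the pawl free it is stiff: it stays up (sinking under 0.005 rad/s) and takes about 2 to 5 N at the paddle to push down.
- paddle (a point): Centre of the top face of the arm's flat black paddle, 42 mm long (along the arm) x 36 mm wide x 10 mm thick, 200 mm from the hinge along the arm and 6 mm above the arm's centre line (the line through the hinge). Site x: along the arm, away from the hinge; z: out of the top face. With the arm level its top is 91 mm above the bench.
- pawl_hinge (a point): Pivot of the pawl, on the rear post, at fixture x about -169 mm and 125 mm above the bench; axis parallel to the fixture's y.
- pawl (a joint): Pawl rotation, rad: 0 = engaged in the teeth, 0.3 = fully free (end stop). Its over-centre spring pulls it back to 0 below about 0.15 and holds it at 0.3 beyond that. Pressing takes about 3 to 10 N on the pad at the start, less later.
- pawl_pad (a point): Centre of the top face of the pawl's black thumb pad, 26 mm (along fixture x) x 26 mm wide, 52 mm behind the pawl's pivot (towards fixture -x) and 8 mm above it, 133 mm above the bench when engaged. It sinks about 15 mm to the free stop. Nothing stands above it; 105 mm of free height below.
- work_ring: Loose steel bearing ring, 62 mm outside, 50 mm inside, 16 mm high, 0.13 kg, sitting round a low spigot in the nest. Origin at the centre of its underside, z up. Its top is 48 mm above the bench.
- nest (a point): Centre of the nest's seat, where the underside of the ring belongs: 32 mm above the bench, 110 mm from the arm hinge towards the paddle.
- spare_ring1: Loose bearing ring like the other, flat on the bench beside the fixture. Origin at the centre of its underside. Bystander.
- spare_ring2: Another loose bearing ring on the bench beside the fixture. Origin at the centre of its underside. Bystander.
- plug_gauge: Steel plug gauge standing beside the fixture on the robot's side, 49 mm diameter at the foot, slim grip above, 75 mm high. Origin at the centre of its underside. Bystander.
- bench_brush: Flat hand brush with a wooden handle, about 200 mm long, lying on the bench beyond the fixture. Bystander.
- spanner: Steel spanner, about 180 mm long, lying flat on the bench to the right of the fixture. Bystander.
- grease_jar: Grey jar, 70 mm diameter, 70 mm high, standing. Origin at the centre of its underside. Bystander.
- oil_bottle: White bottle, 60 mm diameter, 170 mm high, standing. Origin at the centre of its underside. Bystander.
There are look-alikes about, which are no part of the job. What is shaped like the work_ring but green or red is not meant.

How it is judged:
By the outcome, as a careful person would: the job done as asked, in the order asked, and still so for the second after the job is handed in, with the robot touching nothing.
It also fails if it takes over 58 s, if anything falls off the work surface, if the arm or the gripper's body presses on something with over 40 N, if the wrist force passes 120 N, or if a joint passes its speed limit or range.

## Working session

There is one attempt and no reset: what is moved stays moved. The work goes in short steps, Python scripts to look and compute and a tool call to move; the robot and the scene stay as the last step left them, time stands still between calls to the robot, and variables do not carry over. Pictures are saved under pics/ and viewed, at most 10 in all, crops included, and the job is handed in when it is done.

```bash
mkdir -p pics
```

Create h.py:
```python
import numpy as np, cv2
from bench import arm, viewer
from scipy.spatial.transform import Rotation as R
def cal(n):
    c=viewer.get_calibration(n); return np.array(c["K"],float),cv2.Rodrigues(np.array(c["rvec"],float))[0],np.array(c["tvec"],float).ravel()
def cloud(n,depth):
    K,Rm,t=cal(n); v,u=np.mgrid[:depth.shape[0],:depth.shape[1]]
    p=np.stack([(u-K[0,2])/K[0,0]*depth,(v-K[1,2])/K[1,1]*depth,depth],-1)
    return (p-t)@Rm
def proj(n,p):
    K,Rm,t=cal(n); q=K@(Rm@np.array(p,float)+t); return q[:2]/q[2]
```

Run:
```python
from h import *
for n in("scene","top"):
    im,d=viewer.get_image(n); cv2.imwrite(f"pics/{n}0.png",im); np.savez(f"{n}0.npz",im=im,d=d)
    K,Rm,t=cal(n); print(n,K[0,0],-Rm.T@t)
print(arm.read_state())
```

```text
scene 488.39013576333105 [1314.49352449  -80.01518906  917.50983641]
top 528.4160725311255 [ 393.72830035   37.003747   1454.38912599]
{'clock': 0.1, 'joints': array([-8.60373680e-01,  3.85512904e-01,  6.76479359e-03, -4.13827156e-04,
       -1.19402675e+00, -2.58578263e-01]), 'joint_vel': array([ 0.00202982, -0.00182599,  0.00475524,  0.0013706 , -0.00197218,
        0.00025929]), 'joint_efforts': array([-3.95075467e-04, -3.93319309e+01,  1.88928992e+01,  4.19798657e+00,
       -2.58171654e-03,  8.02255862e-08]), 'position': array([ 272.65976008, -561.80738413,  230.31496043]), 'ee_rot': array([-2.23930722e-01,  9.74604543e-01,  9.64990048e-04, -2.90578391e-04]), 'contact_force': array([ 0.05313005,  0.73788554, -0.54308124]), 'wrist_torque': array([0.00925167, 0.03336756, 0.02233866]), 'grasp_force': 0.0, 'gripper_width': 85.62214654462464}
```

View pics/scene0.png

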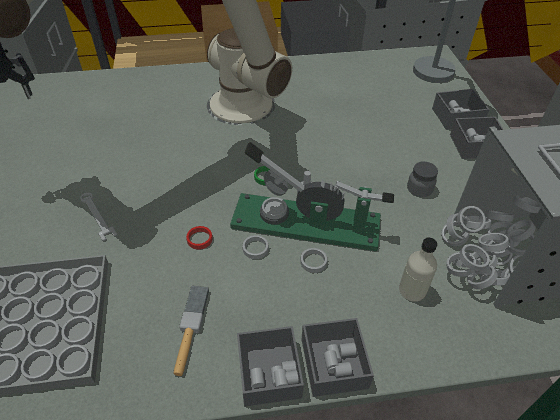

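View pics/top0.png

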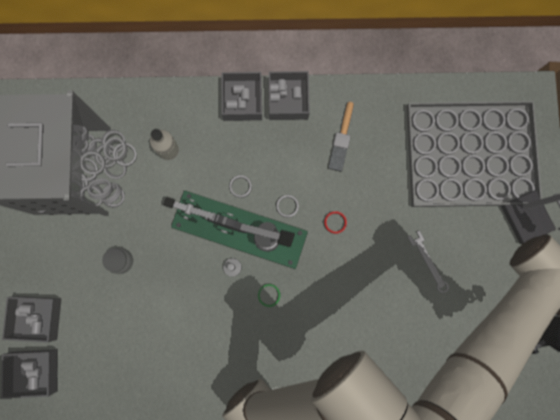

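The scene view shows the fixture with its paddle raised at (255,152) and the pawl pad at (388,198). In the top view the pad is at (169,203) and the paddle at (287,238). The plug gauge is at (232,267).

Run:
```python
from h import *
D={n:np.load(f"{n}0.npz") for n in("scene","top")}
im,d=D["top"]["im"],D["top"]["d"]; P=cloud("top",d)
hsv=cv2.cvtColor(im,cv2.COLOR_BGR2HSV)
g=((hsv[...,0]>60)&(hsv[...,0]<90)&(hsv[...,1]>110)).astype(np.uint8); g[:185]=0;g[275:]=0;g[:,:160]=0;g[:,315:]=0
pts=P[(g>0)&(abs(P[...,2]-20)<8)][:,:2].astype(np.float32)
r=cv2.minAreaRect(pts); c=cv2.boxPoints(r); print("plate",r,c,len(pts))
# orientation: pawl end = larger y
e=c[np.argsort(c[:,1])]; xm=e[:2].mean(0)-e[2:].mean(0); xm/=np.linalg.norm(xm); ctr=np.array(r[0])
o=ctr+xm*40; ym=np.array([-xm[1],xm[0]]); print("x axis",xm,"yaw",np.arctan2(xm[1],xm[0]),"origin",o)
for n in D:
    im,d=D[n]["im"],D[n]["d"];P=cloud(n,d)
    q=P[...,:2]-o; X=q@xm; Y=q@ym; Z=P[...,2]
    ok=(d>0)&(abs(Y)<25)&(X>-240)&(X<180)&(Z>10)
    blk=im.max(2)<60
    for nm,m in(("pad",ok&(X<-190)&(Z>100)),("paddle",ok&(X>30)&(Z>110)),("arm",ok&(X>0)&(Z>100)&(Z<260))):
        if not m.sum(): print(n,nm,0);continue
        S=np.stack([X[m],Y[m],Z[m]],1); S2=S[blk[m]]
        print(n,nm,m.sum(),"min",S.min(0).round(),"max",S.max(0).round(),"med",np.median(S,0).round(1),"blk",len(S2),np.median(S2,0).round(1) if len(S2) else "", np.percentile(S2,[5,95],axis=0).round(1).tolist() if len(S2) else "")
        if nm=="arm": print(" slope",np.polyfit(S[:,0],S[:,2],1), np.arctan(np.polyfit(S[:,0],S[:,2],1)[0]))
for nm,p in(("pad",o-xm*221),("hinge",o-xm*70),("nest",o+xm*40)): print(nm,p)
```

```text
plate ((0.0, 0.0), (0.0, 0.0), 0.0) [[0. 0.]
 [0. 0.]
 [0. 0.]
 [0. 0.]] 0
x axis [nan nan] yaw nan origin [nan nan]
scene pad 0
scene paddle 0
scene arm 0
top pad 0
top paddle 0
top arm 0
pad [nan nan]
hinge [nan nan]
nest [nan nan]<stdin>:9: RuntimeWarning: invalid value encountered in divide
```

Run:
```python
from h import *
D=np.load("top0.npz"); im,d=D["im"],D["d"];P=cloud("top",d);hsv=cv2.cvtColor(im,cv2.COLOR_BGR2HSV)
for v,u in((200,200),(252,297),(240,215),(238,287),(203,169),(300,180),(245,235)): print(u,v,im[v,u],hsv[v,u],d[v,u],P[v,u].round())
```

```text
200 200 [72 90 59] [73 88 90] 1446.3286 [608. 217.  23.]
297 252 [74 93 61] [72 88 93] 1429.7114 [462. -45.  22.]
215 240 [71 89 58] [73 89 89] 1434.9989 [498. 177.  20.]
287 238 [42 45 43] [50 17 45] 1236.0024 [485. -11. 220.]
169 203 [48 50 50] [30 10 50] 1333.1484 [586. 282. 134.]
180 300 [112 119 116] [ 43  15 119] 1427.7133 [339. 274.   7.]
235 245 [75 94 62] [72 87 94] 1434.096 [484. 123.  20.]
```

Run:
```python
from h import *
D={n:np.load(f"{n}0.npz") for n in("scene","top")}
im,d=D["top"]["im"],D["top"]["d"]; P=cloud("top",d)
hsv=cv2.cvtColor(im,cv2.COLOR_BGR2HSV)
g=((hsv[...,0]>60)&(hsv[...,0]<90)&(hsv[...,1]>60)).astype(np.uint8); g[:185]=0;g[275:]=0;g[:,:160]=0;g[:,315:]=0
pts=P[(g>0)&(abs(P[...,2]-21)<6)][:,:2].astype(np.float32)
r=cv2.minAreaRect(pts); c=cv2.boxPoints(r); print("plate",r,len(pts))
e=c[np.argsort(c[:,1])]; xm=e[:2].mean(0)-e[2:].mean(0); xm/=np.linalg.norm(xm); ctr=np.array(r[0])
o=ctr+xm*40; ym=np.array([-xm[1],xm[0]]); print("x axis",xm,"yaw",np.arctan2(xm[1],xm[0]),"origin",o)
np.savez("fx.npz",o=o,xm=xm,ym=ym)
for n in D:
    im,d=D[n]["im"],D[n]["d"];P=cloud(n,d)
    q=P[...,:2]-o; X=q@xm; Y=q@ym; Z=P[...,2]
    ok=(d>0)&(abs(Y)<28)&(X>-245)&(X<180)&(Z>10)
    blk=im.max(2)<62
    for nm,m in(("pad",ok&(X<-190)&(Z>100)),("paddle",ok&(X>30)&(Z>110))):
        S=np.stack([X[m],Y[m],Z[m]],1); S2=S[blk[m]]
        print(n,nm,m.sum(),"med",np.median(S,0).round(1),"blk",len(S2),np.median(S2,0).round(1) if len(S2) else "", np.percentile(S2,[3,97],axis=0).round(1).tolist() if len(S2) else "")
        if nm=="paddle" and len(S2): a=np.polyfit(S2[:,0],S2[:,2],1); print(" slope",a,np.arctan(a[0]))
for nm,p in(("pad",o-xm*221),("hinge",o-xm*70),("nest",o+xm*40)): print(nm,p)
```

```text
plate ((527.6796875, 111.88215637207031), (355.69287109375, 105.79441833496094), 70.59222412109375) 2835
x axis [-0.33228913 -0.9431776 ] yaw -1.9095259 origin [514.38812256  74.15505219]
scene pad 162 med [-215.7    6.8  131.3] blk 104 [-222.3    6.7  132.7] [[-233.6, -8.4, 127.8], [-210.7, 16.5, 135.6]]
scene paddle 590 med [ 57.3   8.4 187.3] blk 261 [ 81.7   8.2 212.1] [[45.3, -12.2, 139.5], [100.1, 21.4, 225.4]]
 slope [ 1.57910717 78.62894993] 1.0062726793041177
top pad 145 med [-216.2    0.9  133.4] blk 73 [-221.     0.5  134.5] [[-233.2, -8.9, 129.2], [-211.1, 9.5, 139.4]]
top paddle 512 med [ 60.   -1.  196.5] blk 194 [8.680e+01 1.000e-01 2.184e+02] [[71.8, -15.6, 205.2], [101.4, 16.0, 229.3]]
 slope [  0.82419698 146.23102507] 0.6893220468349999
pad [587.82402039 282.59729767]
hinge [537.64836121 140.1774826 ]
nest [501.09655762  36.427948  ]
```

Create go.py:
```python
import sys; from h import *
# world target x y z -> tool-axis shift and rz to align tool x with fixture x, tool straight down
s=arm.read_state(); f=np.load("fx.npz"); r=R.from_quat(s["ee_rot"])
xt=np.r_[f["xm"],0]; z=np.array([0,0,-1.]); T=R.from_matrix(np.c_[xt,np.cross(z,xt),z])
p=np.array(sys.argv[1:4],float)
print("shift",r.inv().apply(p-s["position"]).round(1),"rot",(r.inv()*T).as_rotvec().round(3),"pos",s["position"].round(1),"F",s["contact_force"].round(1),"t",s["clock"])
```

```bash
python3 go.py 588 282 330; python3 go.py 588 282 160
```

```text
shift [-652.   621.7  -98.5] rot [ 0.002  0.001 -0.78 ] pos [ 272.7 -561.8  230.3] F [ 0.1  0.7 -0.5] t 0.1
shift [-652.   621.4   71.5] rot [ 0.002  0.001 -0.78 ] pos [ 272.7 -561.8  230.3] F [ 0.1  0.7 -0.5] t 0.1
```

The manual's scale: shifts go in shares of 750 mm and turns go in shares of 2 pi rad. Converting my numbers, -285 mm / 750 = -0.38, 272 mm / 750 = 0.3627, -0.78 rad / 6.2832 = -0.1241.

>>> jog_arm(
  moves=[0,0,-0.0667,0,0,0,0,0,-0.1333,0,0,0,-0.0533,0.0533,-0.1333,0,0,-0.0159,-0.1,0.0933,-0.1333,0,0,-0.0318,-0.1467,0.14,-0.1333,0,0,-0.0477,-0.1933,0.1867,-0.1333,0,0,-0.0637,-0.24,0.2293,-0.1333,0,0,-0.0796,-0.2867,0.2733,-0.1333,0,0,-0.0955,-0.3333,0.32,-0.1333,0,0,-0.1114,-0.38,0.3627,-0.1333,0,0,-0.1241],
  jaw=0,
)

```text
clock: 1.1
position: [410.4, -191.1, 331.2]
ee_rot: [-0.579, 0.815, 0.0, 0.0]
contact_force: [0.6, -0.2, 0.7]
gripper_width: 0.2
grasp_force: 0.0
```

```bash
python3 go.py 588 282 330
```

```text
shift [-505.2  -12.1    1.3] rot [0.    0.    0.003] pos [ 410.4 -191.1  331.2] F [ 0.6 -0.2  0.7] t 1.1
```

Scaled: -500 mm / 750 = -0.6667, -450 mm / 750 = -0.6.

>>> jog_arm(
  moves=[-0.0667,0,0,0,0,0,-0.1333,-0.0027,0,0,0,0,-0.2,-0.0053,0,0,0,0,-0.2667,-0.0067,0,0,0,0,-0.3333,-0.008,0,0,0,0,-0.4,-0.0093,0,0,0,0,-0.4667,-0.0107,0,0,0,0,-0.5333,-0.0133,0,0,0,0,-0.6,-0.0147,0,0,0,0,-0.6667,-0.016,0,0,0,0],
)

```text
clock: 2.1
position: [588.2, 276.2, 330.8]
ee_rot: [-0.578, 0.816, 0.0, -0.001]
contact_force: [1.4, -1.6, 0.7]
gripper_width: -0.1
grasp_force: 0.0
```

>>> jog_arm(
  moves=[-0.0067,0,0,0,0,0,-0.0067,0,0.0533,0,0,0,-0.0067,0,0.1067,0,0,0,-0.0067,0,0.16,0,0,0,-0.0067,0,0.2133,0,0,0,-0.0067,0,0.24,0,0,0,-0.0067,0,0.24,0,0,0],
)

```text
clock: 2.8
position: [587.4, 277.2, 146.9]
ee_rot: [-0.577, 0.816, 0.0, -0.005]
contact_force: [-0.8, 0.1, -0.1]
gripper_width: -0.2
grasp_force: 0.0
```

```bash
python3 go.py 588 282 134
```

Run:
```python
from h import *
a=[]
for n in("scene","top"):
    im,d=viewer.get_image(n); u,v=proj(n,[588,282,134]).astype(int); print(n,u,v)
    a.append(cv2.resize(im[v-60:v+60,u-65:u+65],None,fx=3,fy=3))
cv2.imwrite("pics/pad1.png",np.hstack(a))
```

```text
shift [-4.8  1.  12.8] rot [ 0.006 -0.007 -0.001] pos [587.4 277.2 146.9] F [-0.8  0.1 -0.1] t 2.8
scene 387 195
top 168 202
```

View pics/pad1.png

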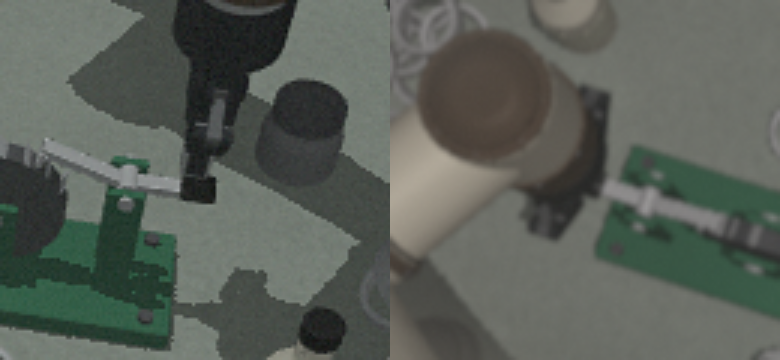

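In the left crop the closed fingertips stand just above the black pad at (198,188). The disc is clear. I'll press now, in stages.

Scaled: 18 mm / 750 = 0.024, 16 mm / 750 = 0.0213.

>>> jog_arm(
  moves=[-0.0053,0.0013,0.0053,0,0,0,-0.0053,0.0013,0.0107,0,0,0,-0.0053,0.0013,0.0147,0,0,0,-0.0053,0.0013,0.0187,0,0,0,-0.0053,0.0013,0.0213,0,0,0,-0.0053,0.0013,0.024,0,0,0],
)

```text
clock: 3.5
position: [590.2, 283.0, 133.4]
ee_rot: [-0.578, 0.816, -0.0, 0.0]
contact_force: [-1.4, -0.5, 5.5]
gripper_width: 0.2
grasp_force: 2.9
```

>>> jog_arm(
  moves=[0,0,0.0027,0,0,0,0,0,0.0053,0,0,0,0,0,0.008,0,0,0,0,0,0.008,0,0,0],
)

```text
clock: 3.9
position: [590.2, 283.3, 127.2]
ee_rot: [-0.578, 0.816, 0.0, 0.0]
contact_force: [-0.5, -0.1, 0.8]
gripper_width: 0.1
grasp_force: 0.3
```

Scaled: 6 mm / 750 = 0.008, 4 mm / 750 = 0.0053.

>>> jog_arm(
  moves=[0,0,0.0027,0,0,0,0,0,0.0053,0,0,0,0,0,0.008,0,0,0,0,0,0.008,0,0,0],
)

```text
clock: 4.3
position: [589.8, 282.7, 120.4]
ee_rot: [-0.578, 0.816, -0.0, -0.001]
contact_force: [-0.3, -0.2, -0.3]
gripper_width: 0.3
grasp_force: 0.0
```

>>> jog_arm(
  moves=[0,0,0.0027,0,0,0,0,0,0.0053,0,0,0,0,0,0.0067,0,0,0,0,0,0.0067,0,0,0],
)

```text
clock: 4.7
position: [590.4, 282.9, 119.3]
ee_rot: [-0.578, 0.816, -0.001, 0.001]
contact_force: [-4.4, -1.2, 11.2]
gripper_width: -0.2
grasp_force: 4.8
```

The pawl has reached its end stop at z ≈ 119 (11 N). I'll lift off and check that it stays there.

Scaled: -215 mm / 750 = -0.2867, 200 mm / 750 = 0.2667.

>>> jog_arm(
  moves=[0,0,-0.0267,0,0,0,0,0,-0.0933,0,0,0,0,0,-0.16,0,0,0,0,0,-0.2267,0,0,0,0,0,-0.2867,0,0,0,0.0667,0,-0.2867,0,0,0,0.1333,0,-0.2867,0,0,0,0.2,0,-0.2867,0,0,0,0.2667,0,-0.2867,0,0,0,0.2667,0,-0.2867,0,0,0],
)

```text
clock: 5.7
position: [521.4, 90.2, 332.7]
ee_rot: [-0.576, 0.818, -0.0, 0.0]
contact_force: [1.5, 0.4, -0.1]
gripper_width: -0.1
grasp_force: 0.0
```

Run:
```python
from h import *
f=np.load("fx.npz");o,xm,ym=f["o"],f["xm"],f["ym"]
for n in("scene","top"):
    im,d=viewer.get_image(n);P=cloud(n,d);q=P[...,:2]-o; X=q@xm; Y=q@ym; Z=P[...,2]
    if n=="scene": cv2.imwrite("pics/pad2.png",cv2.resize(im[120:270,220:420],None,fx=4,fy=4))
    blk=im.max(2)<62; ok=(d>0)&(abs(Y)<28)&blk
    for nm,m in(("pad",ok&(X<-205)&(X>-245)&(Z>90)&(Z<150)),("paddle",ok&(X>60)&(X<115)&(Z>150)&(Z<250))):
        if m.sum(): print(n,nm,m.sum(),np.median(np.stack([X[m],Y[m],Z[m]],1),0).round(1))
```

```text
scene pad 104 [-220.8    7.5  116.6]
scene paddle 212 [ 84.3   8.7 214.7]
top pad 17 [-227.2    8.3  117. ]
top paddle 201 [ 86.8   0.5 217.9]
```

View pics/pad2.png

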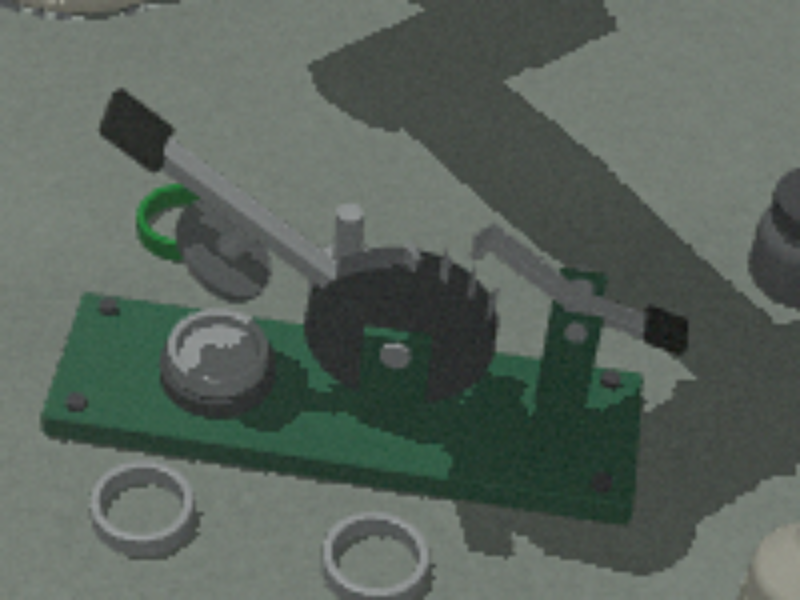

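The pawl is free: its pad sits at about z 117, crop (665,330), and its tip is off the teeth at (485,240). The ring is in its nest at (215,350). Next I move over the paddle, which is at about X 83, Z 216 in the fixture frame.

Run:
```python
from h import *
f=np.load("fx.npz");o,xm,ym=f["o"],f["xm"],f["ym"]
for X,Z in((78,250),(130,91)): p=o+xm*X+ym*3; print(p)
```

```bash
python3 go.py 491.3 -0.4 250
```

```text
[ 4.91299103e+02 -4.09663439e-01]
[474.02006912 -49.45489812]
shift [99.3 -1.1 81.9] rot [-0.001  0.001 -0.002] pos [523.3  93.4 332. ] F [0.3 0.  0.7] t 5.8
```

Scaled: 99 mm / 750 = 0.132, 94 mm / 750 = 0.1253.

>>> jog_arm(
  moves=[0.0667,0,0,0,0,0,0.132,-0.0013,0,0,0,0,0.132,-0.0013,0.0533,0,0,0,0.132,-0.0013,0.1,0,0,0,0.132,-0.0013,0.1093,0,0,0,0.132,-0.0013,0.1173,0,0,0,0.132,-0.0013,0.1253,0,0,0,0.132,-0.0013,0.1253,0,0,0],
)

```text
clock: 6.6
position: [492.3, 1.4, 237.7]
ee_rot: [-0.578, 0.816, -0.0, 0.0]
contact_force: [0.3, -0.3, 0.8]
gripper_width: 0.2
grasp_force: 0.0
```

```bash
python3 go.py 491.3 -0.4 222
```

Run:
```python
from h import *
a=[]
for n in("scene","top"):
    im,d=viewer.get_image(n); u,v=proj(n,[490,-3,215]).astype(int)
    a.append(cv2.resize(im[v-60:v+60,u-65:u+65],None,fx=3,fy=3))
cv2.imwrite("pics/pdl1.png",np.hstack(a))
```

```text
shift [ 2.   0.3 15.7] rot [-0.001  0.     0.001] pos [492.3   1.4 237.7] F [ 0.3 -0.3  0.8] t 6.6
```

View pics/pdl1.png

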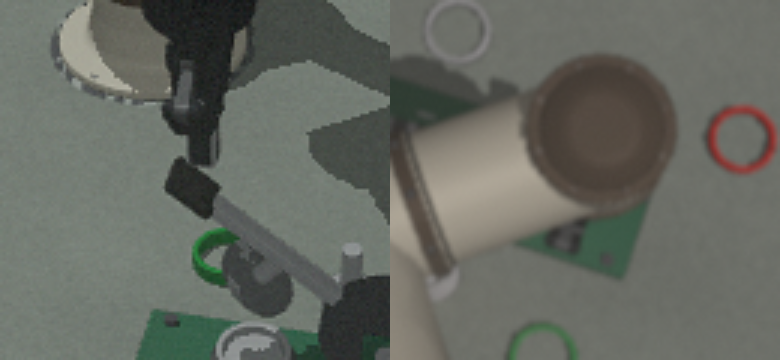

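The fingertips, at (205,160) in the left crop, stand just above the paddle at (193,188), slightly towards the hinge. I'll push down along the paddle's arc.

Scaled: 48 mm / 750 = 0.064, 42 mm / 750 = 0.056.

>>> jog_arm(
  moves=[0.0053,0,0.0107,0,0,0,0.0067,0,0.0173,0,0,0,0.0093,0,0.024,0,0,0,0.0133,0,0.032,0,0,0,0.0173,0,0.04,0,0,0,0.0227,0,0.048,0,0,0,0.0267,0,0.056,0,0,0,0.0307,0,0.064,0,0,0,0.0307,0,0.064,0,0,0],
)

```text
clock: 7.6
position: [483.4, -21.3, 188.1]
ee_rot: [-0.577, 0.817, 0.0, -0.001]
contact_force: [0.4, -0.0, 1.7]
gripper_width: -0.0
grasp_force: 0.1
```

```bash
python3 go.py 474 -49.5 91
```

```text
shift [29.7 -0.7 97.2] rot [ 0.002 -0.001 -0.001] pos [483.4 -21.3 188.1] F [ 0.4 -0.   1.7] t 7.6
```

Scaled: 70 mm / 750 = 0.0933, 63 mm / 750 = 0.084.

>>> jog_arm(
  moves=[0.0053,0,0.0093,0,0,0,0.0107,0,0.02,0,0,0,0.016,0,0.0307,0,0,0,0.02,0,0.0413,0,0,0,0.024,0,0.052,0,0,0,0.0267,0,0.0627,0,0,0,0.0307,0,0.0733,0,0,0,0.0333,0,0.084,0,0,0,0.0347,0,0.0933,0,0,0,0.0347,0,0.0933,0,0,0],
)

```text
clock: 8.6
position: [474.5, -46.0, 118.1]
ee_rot: [-0.578, 0.816, 0.0, -0.001]
contact_force: [0.5, 0.5, -0.1]
gripper_width: 0.4
grasp_force: 0.0
```

```bash
python3 go.py 474 -49.5 91
```

Run:
```python
from h import *
im,d=viewer.get_image("scene"); u,v=proj("scene",[490,0,90]).astype(int)
cv2.imwrite("pics/pdl2.png",cv2.resize(im[v-75:v+75,u-80:u+120],None,fx=3,fy=3))
```

```text
shift [ 3.4 -0.7 27.1] rot [ 0.002 -0.002 -0.   ] pos [474.5 -46.  118.1] F [ 0.5  0.5 -0.1] t 8.6
```

View pics/pdl2.png

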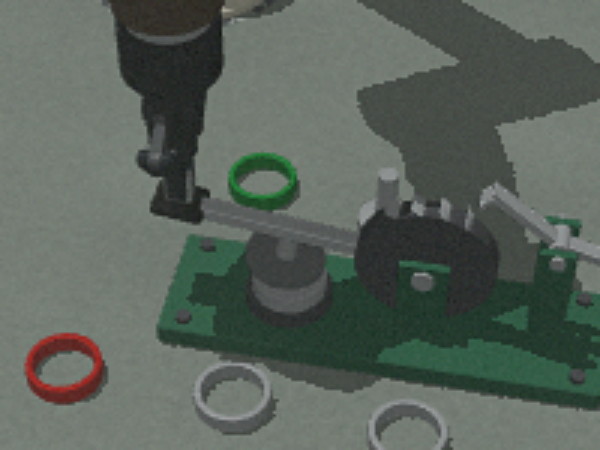

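The arm has come down under the fingers, at (180,205). The foot at (287,255) is still slightly above the ring, and the pawl is free at (490,195). I'll finish the push gently.

Scaled: 25 mm / 750 = 0.0333, 23 mm / 750 = 0.0307.

>>> jog_arm(
  moves=[0.0013,0,0.0067,0,0,0,0.0027,0,0.0133,0,0,0,0.004,0,0.02,0,0,0,0.004,0,0.0253,0,0,0,0.004,0,0.0307,0,0,0,0.004,0,0.0333,0,0,0,0.004,0,0.0333,0,0,0],
)

```text
clock: 9.35
position: [474.1, -48.5, 93.8]
ee_rot: [-0.578, 0.816, 0.0, -0.0]
contact_force: [0.9, -0.7, -0.1]
gripper_width: 0.2
grasp_force: 0.0
```

>>> jog_arm(
  moves=[0,0,0.0027,0,0,0,0,0,0.004,0,0,0,0,0,0.004,0,0,0],
)

```text
clock: 9.65
position: [474.2, -48.4, 91.2]
ee_rot: [-0.578, 0.816, 0.0, -0.0]
contact_force: [-0.5, -0.8, 2.2]
gripper_width: 0.2
grasp_force: 1.0
```

Scaled: 2 mm / 750 = 0.0027, 1 mm / 750 = 0.0013.

>>> jog_arm(
  moves=[0,0,0.0013,0,0,0,0,0,0.0027,0,0,0,0,0,0.0027,0,0,0],
)

```text
clock: 9.95
position: [474.3, -48.4, 90.9]
ee_rot: [-0.578, 0.816, -0.0, -0.0]
contact_force: [-5.5, -0.7, 14.6]
gripper_width: -0.0
grasp_force: 7.4
```

>>> jog_arm(
  moves=[0,0,0.0013,0,0,0,0,0,0.0027,0,0,0,0,0,0.0027,0,0,0],
)

```text
clock: 10.25
position: [474.4, -48.5, 90.8]
ee_rot: [-0.578, 0.816, -0.001, -0.0]
contact_force: [-9.7, 1.2, 27.4]
gripper_width: -0.1
grasp_force: 14.0
```

The arm is hard against its stop at z 90.8 (27 N). I'll retreat straight up and then clear.

Scaled: -200 mm / 750 = -0.2667, -180 mm / 750 = -0.24.

>>> jog_arm(
  moves=[0,0,-0.004,0,0,0,0,0,-0.0107,0,0,0,0,0,-0.04,0,0,0,0,0,-0.1067,0,0,0,0,0,-0.1733,0,0,0,0,0,-0.24,0,0,0,0.0667,0,-0.2667,0,0,0,0.1333,0,-0.2667,0,0,0,0.2,0,-0.2667,0,0,0,0.2,0,-0.2667,0,0,0],
)

```text
clock: 11.25
position: [422.7, -193.0, 287.1]
ee_rot: [-0.575, 0.818, 0.0, -0.0]
contact_force: [0.1, 0.8, -0.5]
gripper_width: -0.3
grasp_force: 0.0
```

>>> jog_arm(
  moves=[0,0,0,0,0,0,0,0,0,0,0,0,0,0,0,0,0,0,0,0,0,0,0,0,0,0,0,0,0,0],
)

```text
clock: 11.75
position: [424.8, -188.9, 287.2]
ee_rot: [-0.578, 0.816, 0.0, -0.0]
contact_force: [0.7, 0.0, 0.2]
gripper_width: -0.0
grasp_force: 0.0
```

Run:
```python
from h import *
f=np.load("fx.npz");o,xm,ym=f["o"],f["xm"],f["ym"]
for n in("scene","top"):
    im,d=viewer.get_image(n);P=cloud(n,d);q=P[...,:2]-o; X=q@xm; Y=q@ym; Z=P[...,2]
    if n=="scene": cv2.imwrite("pics/end.png",cv2.resize(im[120:270,200:400],None,fx=4,fy=4))
    blk=im.max(2)<62; ok=(d>0)&(abs(Y)<28)&blk
    for nm,m in(("pad",ok&(X<-205)&(X>-245)&(Z>90)&(Z<150)),("paddle",ok&(X>112)&(X<155)&(Z>60)&(Z<150))):
        if m.sum(): print(n,nm,m.sum(),np.median(np.stack([X[m],Y[m],Z[m]],1),0).round(1))
```

```text
scene pad 96 [-221.2    6.7  116.4]
scene paddle 176 [130.1   6.8  90. ]
top pad 69 [-220.7    0.   118.8]
```

View pics/end.png

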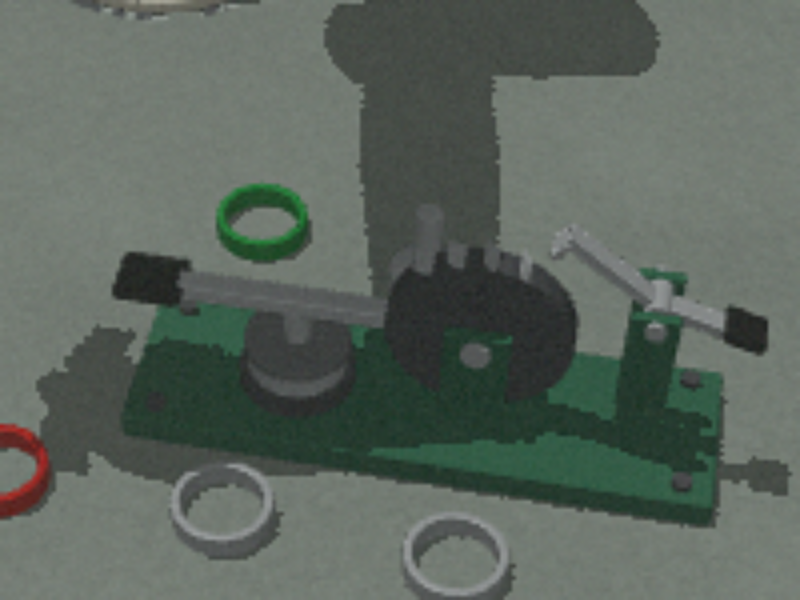

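The arm is level with its foot on the ring at (298,350), the paddle is at z 90, and the pawl is still free at (745,330). The robot is clear.

```bash
python3 -c "
from bench import arm
print(arm.job_done())"
```

```text
the job is handed in; nothing more can be done
None
```

The job is handed in: the pawl snapped free and stayed free, the arm was pushed down until its foot rested on the ring, and the robot moved clear by 11.75 s without disturbing the other things on the bench as far as the pictures show.

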